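Fit the intake grille into the spring-clip slots of a tilted ioniser blower

TASK

Take the slotted metal grille plate with the two side ears out of the black rack and slide its ears down into the spring-lined slots on the sloping intake of the bench blower, pushing until it is fully home on the stops and lies flat in the bracket. Let go of it. Leave the plain cover plate, the wipes jar and the screwdriver where they are.

Things in the scene. Friction and masses are not known exactly. Their poses are not given: they have to be found in the camera images.
- grille_mid (a point): Centre of the grille plate's panel: aluminium, 8 mm thick (own x), 130 wide (own y), 100 high (own z), dark slots across it. Stands upright in a lane of the rack, z up, this point 50 mm above its lower edge. At each side edge an ear, 8 mm thick, sticks out 14 mm in y (158 over both), from z -10 to +30 mm of this point, lower end rounded. Symmetric: fits either way round. 0.2 to 0.4 kg
- grille_tab (a point): Centre of the grille plate's grip tab, same body and axes as grille_mid, 78 mm above it along own z. The tab, 40 mm wide (y) and 12 mm thick (x), rises from the middle of the panel's top edge, from 28 mm below to 27 mm above this point. It can be gripped over its width or its thickness
- bracket: Steel bracket with two slots on the blower's sloping intake. Origin: where grille_mid lies when home. x points out of the intake (away from the robot and up), y along its width, z up the slope, leaning 30 degrees from vertical, top towards the robot. The plate goes in along -z; home, its z lies along this z and its x along + or - this x. Origin 108 mm above the table
- slot_left (a point): Foot of the bracket's slot at +y (bracket axes; origin 10 mm down the slope, 74 mm to +y): the stop on which the ear rests. In bracket axes: rear wall at x -4 mm, on which the ear lies flat; front lips at x +9; outer wall at y 81; open to the middle (inner edge y 67). Straight up to 70 mm above this point, then flared about 8 mm rearward, 7 forward and outward; mouth 83 mm above
- slot_right (a point): The same at -y. In each slot a spring wire, peak 20 to 34 mm above the stop, pushes the ear onto the rear wall with about 4 N (it gives 3.5 mm). Sliding past it and home takes about 5 to 15 N; the plate does not slide home by its own weight
- blower: White ioniser blower on a dark steel foot 190 mm wide (y), 130 deep (x -115 to +15 mm), fixed. Origin on the table straight below the bracket's origin, z up, x horizontally away from the intake. The housing, 78 x 150 x 105 mm, is tilted with the bracket: in bracket axes x -90 to -12 mm, z -60 to +45 mm, y +-75; side knobs reach y +-94 mm
- rack: Black two-lane rack, 150 (x) x 160 (y) mm, fixed; origin at the centre of its underside. A base 8 mm thick on which the plates stand, lanes along its y at x -40 and +40 mm, each with 30 mm high ribs above the base and 1.5 mm of play on either side of the plate. Plates are drawn straight up; the lower edge clears the ribs at 38 mm above the table
- cover_tab (a point): Centre of the grip tab of the plain cover plate, which stands in the other lane of the rack: same panel and tab as the grille but without ears or dark slots. Not to be moved
- wipes_mid (a point): Centre of a closed jar of wipes, 72 mm across, 130 mm high, standing on the table. Not to be moved
- driver: Screwdriver lying on the table, 180 mm long, at most 35 mm thick. Not to be moved
Things that resemble listed ones, but are neither listed nor needed, are in the scene too. What is shaped like the part that bears grille_mid but orange is not meant.

How it is judged (in metres and radians):
On the way:
1. the grille plate is drawn up clear of the rack (z of grille_mid in the frame of rack above 0.105 m), for 0.1 s.
At the end, for the whole second after the job is handed in: The grille plate is home in the bracket: its centre within 3 mm of the home point up the slope and across the slot, within 5 mm sideways, within 3.4 degrees of flat and square, and let go. The cover plate, jar and screwdriver are within 20 mm of where they were (z of grille_mid in the frame of bracket between -0.004 and 0.003 m and x of grille_mid in the frame of bracket between -0.003 and 0.003 m and y of grille_mid in the frame of bracket between -0.005 and 0.005 m and angle between the z axis of grille_mid and the z axis of bracket, either way round below 0.06 rad and angle between the x axis of grille_mid and the x axis of bracket, either way round below 0.06 rad and distance of each of cover_tab, wipes_mid, driver from where it was at the start of the episode below 0.02 m); the robot touches nothing.
It fails at once if the plain cover plate is pulled out or displaced by more than 20 mm (distance of cover_tab from where it was at the start of the episode above 0.02 m).
It fails at once if the wipes jar is displaced by more than 20 mm (distance of wipes_mid from where it was at the start of the episode above 0.02 m).
It fails at once if the screwdriver is displaced by more than 20 mm (distance of driver from where it was at the start of the episode above 0.02 m).
It also fails if it takes over 48 s, if anything falls off the work surface, if the arm or the gripper's body presses on something with over 40 N, if the wrist force passes 120 N, or if a joint passes its speed limit or range.

ROBOT

A 6-joint arm with a two-finger parallel gripper is mounted at the origin on the work surface. World frame = base frame: x ahead of the robot, y to its left, z up, the work surface at z = 0. Lengths are in mm, angles in degrees, forces in N, time in s.
With the tool pointing down it reaches from about 375 to 925 mm from the base axis. Payload 5.7 kg.
Tool frame: the origin (TCP) lies between the finger pads; the fingertips stand 14 mm ahead of it and the grasp point (between the pads) lies 5 mm behind it; z points along the fingers, y is the direction in which the jaws open and shut (so a half turn about z gives the same grasp; the last joint's range is limited). The gripper opens to 88 mm and grips with 3 to 60 N. Pads are 20 mm wide; open, the fingers measure 115 mm over their backs; the gripper's body (75 mm by 178 mm) begins 61 mm behind the grasp point.
Start: joints at [-82.569, 20.558, 86.54, -0, 72.909, -6.595], TCP at [145.404, -582.084, 236.623] pointing down, gripper open.
Joint ranges: [-170.27, 170.27], [-57.76, 135], [12.27, 136.19], [-55.21, 235.2], [11.17, 155.16], [-170.74, 170.74]. Speed limits (degrees/s): [136.94, 136.94, 180, 180, 180, 180].

INTERFACE

Orientations are given as [roll, pitch, yaw] about the fixed x, y, z axes, in that order (R = Rz(yaw) Ry(pitch) Rx(roll)).
In Python, from workcell import r, capture, search_frame, outline_of gives the robot as it stands.
- The arm moves only by the tool step_arm, never from a script. Its argument "targets" is a list that holds one entry, the list of rows, each a list of 7 numbers: the shift along the tool's x, y, z in mm, then the turn, a rotation vector about the tool's x, y, z in degrees, then the gripper command: -1 is fully open, 1 is shut, values between are in proportion. In form: [[[x, y, z, rx, ry, rz, grip], ...]]. A call has 1 to 20 rows; each row is the pose to reach, as a shift and turn from the pose measured when the call began, along the tool's axes at that moment; what a row does not reach only later rows make up. A row lasts 1/12 s, in which the tool goes at most 41.7 mm and 7.16 degrees, less where a joint would pass 70% of its speed; a pose out of reach is approached as far as the arm can. A call with a gripper value outside its range is refused whole. The fingers move at their own pace and stop on an object; the grip force is fixed at half the most. Time passes only in rows, so rows that repeat a pose let the fingers close. It gives the time, the measured TCP pose, the force and the opening at its end, in the units of the state.
- r.observe(): the state, without advancing time (a new reading comes with each control period).
- capture(name): name is "scene" or "top" or "wrist"; returns a dict with "pixels" (384x512x3 uint8, red, green, blue), "vertical_fov" (degrees; the focal length in pixels is half the picture's height over the tangent of half this angle, whatever the lens; pixels are square), "cx", "cy" (the principal point, pixels), "R" (3x3) and "t" (3): a world point X has camera coordinates R X + t; the wrist camera has in their place "hand_eye" (4x4, takes a point from camera to tool coordinates, whose origin is the TCP and whose axes are the flange's). Camera axes: x right, y down, z forward; pixel columns grow to the right and rows downward; lengths in mm; the calibration is good to about 2 mm. A picture is of the moment at which its call begins: read the wrist's pose just before it. There is no depth.
- r.close_job(): hands the job in, once; it reports no verdict.
Trained networks look in a picture, given as the dict that the camera call returned (one of the last four; its "shot" number tells which), for a name from the list of things; names that differ only in an ending like _2 or _b are one class to them, and where a whole thing is asked for, a point or a joint stands for the part that bears it (a point fixed in the world has none). Each returns a list of dicts, best first, with "p" (0 to 1); they miss things now and then, are a little off and sometimes report something else, mostly with a low value. They report only what shows in the picture. A call takes as long as a camera call. They do not tell look-alikes from the thing itself.
- search_frame(picture, thing): "rect" ([centre column, centre row, width, height] in pixels, round what is visible of it).
- outline_of(picture, thing): "region" (384x512 bool, what is visible of it) and "rect" ([centre column, centre row, width, height] in pixels, round what is visible of it).
The state is a dict: "time": time; "joints": joint angles; "qvel": joint speeds; "effort": joint torques, N m; "position": TCP position; "eef_rot": TCP orientation; "contact_force": force on the tool from outside, world axes, zero at the start; "ft_torque": the same for the moment, N m; "grip_width": opening from 0.0 (shut) to 1.0 (fully open).
Only numpy, scipy, OpenCV 4.12 (cv2) and the standard library are available. Lean on these libraries where they do the work, as an engineer would, in place of code of your own. Each camera call takes 0.05 s, during which the arm holds its last target. There are 200 camera calls.

## Working session

There is one attempt and no reset: what is moved stays moved. The work goes in short steps, Python scripts to look and compute and a tool call to move; the robot and the scene stay as the last step left them, time stands still between calls to the robot, and variables do not carry over. Pictures are saved under pics/ and viewed, about 8 in all and at most 12, crops included, and the job is handed in when it is done.

Besides the shell and the picture viewer there is one more tool, called after ">>>" as a command line: name --argument value ..., lists and objects as JSON in quotes. step_arm: Moves the arm, as the interface text tells. Its arguments: {"type":"object","properties":{"targets":{"type":"array","items":{"type":"array","items":{"type":"array","items":{"type":"number"}}}}},"required":["targets"]}

```bash
mkdir -p pics; ls
cat > h.py <<'E'
import numpy as np, cv2
from workcell import r, capture, search_frame, outline_of
from scipy.spatial.transform import Rotation as Ro
def K(p):
    f=p["pixels"].shape[0]/2/np.tan(np.radians(p["vertical_fov"])/2); return f,p["cx"],p["cy"]
def ext(p,s=None):
    if "R" in p: return np.array(p["R"]),np.array(p["t"]).ravel()
    H=np.array(p["hand_eye"]); Rt=Ro.from_euler("xyz",s["eef_rot"],degrees=True).as_matrix(); T=np.eye(4);T[:3,:3]=Rt;T[:3,3]=s["position"]
    M=np.linalg.inv(T@H); return M[:3,:3],M[:3,3]
def proj(p,X,s=None):
    R,t=ext(p,s);f,cx,cy=K(p);c=np.atleast_2d(X)@R.T+t
    return np.c_[f*c[:,0]/c[:,2]+cx,f*c[:,1]/c[:,2]+cy]
def onz(p,u,v,z,s=None):
    R,t=ext(p,s);f,cx,cy=K(p);d=R.T@np.array([(u-cx)/f,(v-cy)/f,1]);o=-R.T@t
    return o+d*(z-o[2])/d[2]
def save(p,n,crop=None,k=1):
    a=p["pixels"][:,:,::-1]
    if crop: a=a[crop[1]:crop[3],crop[0]:crop[2]]
    cv2.imwrite(f"pics/{n}.png",cv2.resize(a,None,fx=k,fy=k,interpolation=cv2.INTER_CUBIC))
E
python3 - <<'E'
from h import *
print(r.observe())
for n in ["scene","top"]:
    p=capture(n); save(p,n,None,1.5); print(n,p["vertical_fov"],p["cx"],p["cy"],np.round(p["R"],3).tolist(),np.round(p["t"],1))
    for th in ["grille_mid","grille_tab","bracket","slot_left","slot_right","blower","rack","cover_tab","wipes_mid","driver"]:
        print(th,[(np.round(d["rect"]).astype(int).tolist(),round(d["p"],2)) for d in search_frame(p,th)[:4]])
E
```

```text
pics
{'time': 0.0, 'joints': array([-8.25697166e+01,  2.05979573e+01,  8.65983091e+01, -1.30061354e-03,
        7.29065618e+01, -6.59746428e+00]), 'qvel': array([-4.34454704e-02, -8.14384216e-02,  7.07341853e-04, -3.54828244e-02,
       -6.13393164e-05,  3.95911131e-02]), 'effort': array([-1.44695190e-03, -5.15380096e+01, -2.70728695e+01,  6.72525004e-02,
        3.50771297e-02, -1.18841144e-04]), 'position': array([ 145.30744531, -581.46785906,  235.81382619]), 'eef_rot': array([-1.79897710e+02, -1.05800093e-02,  1.40281217e+01]), 'contact_force': array([-0.07078618,  0.37732153, -0.31715659]), 'ft_torque': array([-0.01630274,  0.02129969, -0.02797496]), 'grip_width': 1.0023329986173102}
scene 49.65803720223929 259.76519327381226 189.597101193834 [[0.067, 0.998, 0.018], [0.728, -0.037, -0.685], [-0.683, 0.059, -0.728]] [ -89.2 -341.6 1676.9]
grille_mid [([365, 158, 46, 42], 0.93), ([319, 196, 57, 41], 0.78), ([319, 244, 38, 56], 0.77)]
grille_tab [([316, 194, 54, 36], 0.87), ([321, 244, 40, 57], 0.76)]
bracket [([170, 185, 66, 50], 0.82)]
slot_left [([169, 186, 65, 49], 0.64)]
slot_
[... 272 characters left out ...]
)]
top 48.47324638714866 263.73463615438357 192.4980189892205 [[0.003, -1.0, 0.011], [-0.98, -0.005, -0.199], [0.199, -0.01, -0.98]] [  27.4  627.4 1336.6]
grille_mid [([205, 204, 45, 10], 0.78), ([214, 165, 15, 36], 0.62), ([143, 256, 50, 11], 0.51)]
grille_tab [([203, 208, 53, 11], 0.84), ([142, 255, 54, 13], 0.75), ([211, 161, 24, 46], 0.73)]
bracket [([342, 226, 61, 44], 0.9)]
slot_left [([343, 226, 61, 40], 0.84), ([329, 154, 14, 43], 0.64)]
slot_right [([343, 225, 61, 46], 0.9)]
blower [([340, 231, 70, 46], 0.71)]
rack [([205, 220, 50, 45], 0.97)]
cover_tab [([204, 230, 41, 10], 0.48)]
wipes_mid [([262, 158, 21, 31], 0.97)]
driver [([330, 153, 15, 42], 0.72), ([204, 203, 50, 9], 0.16)]
```

View pics/scene.png

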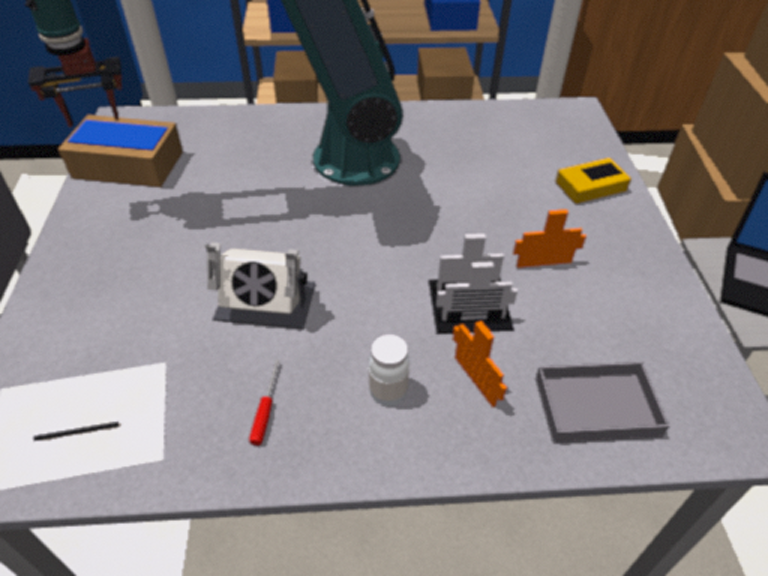

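View pics/top.png

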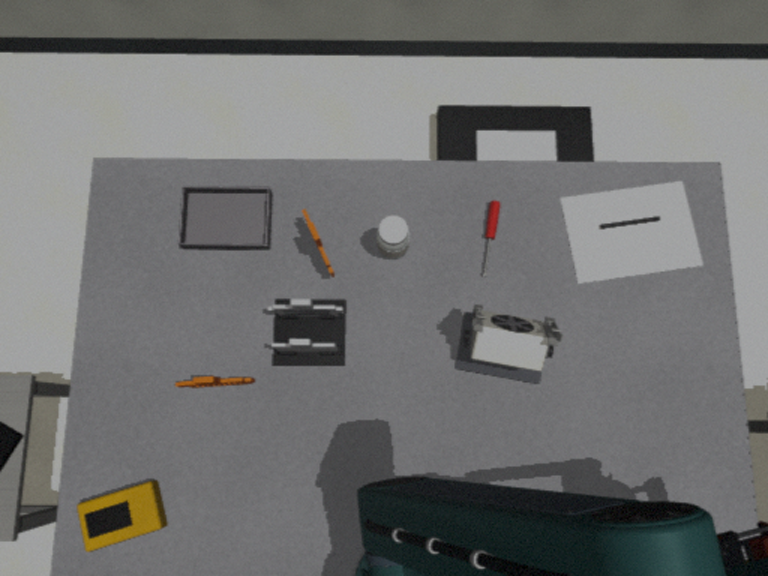

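The grille is the silver slotted, eared plate in the rack lane away from the robot: scene (317,198), top (203,205). Possible mix-ups are the cover plate in the near lane at scene (313,172), top (202,231), and two orange copies at scene (320,242) and (366,160). The bracket is at top (342,219). I'll check my choice in a close crop.

Run:
```python
from h import *
p=capture("top"); q=capture("scene")
a=cv2.resize(p["pixels"][190:260,165:240,::-1],None,fx=6,fy=6,interpolation=2)
b=cv2.resize(q["pixels"][150:225,280:350,::-1],None,fx=5.6,fy=5.6,interpolation=2)
c=cv2.resize(p["pixels"][195:260,300:380,::-1],None,fx=5,fy=5,interpolation=2)
d=cv2.resize(q["pixels"][155:220,130:215,::-1],None,fx=4.7,fy=4.7,interpolation=2)
im=np.zeros((800,900,3),np.uint8)
for i,(y,x) in zip((a,b,c,d),((0,0),(0,455),(430,0),(430,455))): 
    h,w=i.shape[:2]; h=min(h,800-y);w=min(w,900-x); im[y:y+h,x:x+w]=i[:h,:w]
cv2.imwrite("pics/crops.png",im[:,:][:760])
print("tab top",onz(p,201,201,163),"cover",onz(p,202,227.5,163))
for n in ["rack","blower","bracket","grille_mid"]:
    for P,nm in((p,"top"),(q,"sc")):
        for o in outline_of(P,n)[:2]:
            m=o["region"].astype(np.uint8); cs=max(cv2.findContours(m,0,2)[0],key=cv2.contourArea); print(n,nm,round(o["p"],2),np.round(o["rect"],1),cv2.minAreaRect(cs))
cor=[(273,299),(345,299),(345,365),(273,365)]
print("rack corners",[np.round(onz(p,u/1.5,v/1.5,8)[:2]) for u,v in cor])
print("foot",[np.round(onz(p,u/1.5,v/1.5,8)[:2]) for u,v in [(455,367),(539,383)]])
print("jar",onz(p,393/1.5,228/1.5,130),"driver",onz(p,494/1.5,205/1.5,10),onz(p,484/1.5,275/1.5,5))
```

```text
tab top [579.71062495 220.78432135 163.        ] cover [499.2732391  215.19889239 163.        ]
rack top 0.97 [206.4 224.6  48.9  44.8] ((205.5, 226.5), (35.0, 47.0), 90.0)
rack top 0.29 [343.9 227.4  59.4  46.2] ((342.37774658203125, 226.0829620361328), (61.70860290527344, 36.92485427856445), 10.84030532836914)
rack sc 0.84 [312.8 204.3  54.1  38.6] ((313.072998046875, 202.99642944335938), (36.59063720703125, 54.617984771728516), 87.20729064941406)
blower top 0.83 [339.8 231.4  68.6  49.4] ((338.7283020019531, 229.44906616210938), (66.09815216064453, 45.089256286621094), 10.619654655456543)
blower sc 0.62 [171.1 193.4  76.5  55.1] ((171.98760986328125, 190.41415405273438), (73.75251007080078, 52.304073333740234), 4.316027641296387)
bracket top 0.87 [344.4 224.8  62.1  43.7] ((342.841796875, 225.67291259765625), (61.53098678588867, 36.97491455078125), 9.727578163146973)
bracket top 0.66 [339.6 230.2  66.9  48.7] ((338.85137939453125, 229.89190673828125), (65.75959014892578, 44.880924224853516), 9.462322235107422)
bracket sc 0.75 [171.2 185.9  64.4  45.7] ((167.1527862548828, 185.11085510253906), (64.26130676269531, 41.57746505737305), 5.492323875427246)
grille_mid top 0.9 [204.1 202.8  47.2  11. ] ((203.5, 205.0), (10.0, 49.0), 90.0)
grille_mid top 0.82 [143.5 255.6  53.2  11.1] ((142.5, 254.5), (7.0, 51.0), 90.0)
grille_mid sc 0.91 [319.4 193.4  54.   38.2] ((316.9993896484375, 197.8414306640625), (37.187522888183594, 46.37260055541992), 49.184913635253906)
grille_mid sc 0.89 [366.4 159.2  45.5  37.5] ((365.2859802246094, 163.42413330078125), (34.18378448486328, 48.563026428222656), 48.57633590698242)
rack corners [array([613., 307.]), array([614., 144.]), array([465., 141.]), array([465., 301.])]
foot [array([ 462., -103.]), array([ 427., -289.])]
jar [745.19097198  36.65484742 130.        ] driver [ 839.21226495 -200.07946777   10.        ] [ 672.38946844 -173.30305589    5.        ]
```

View pics/crops.png

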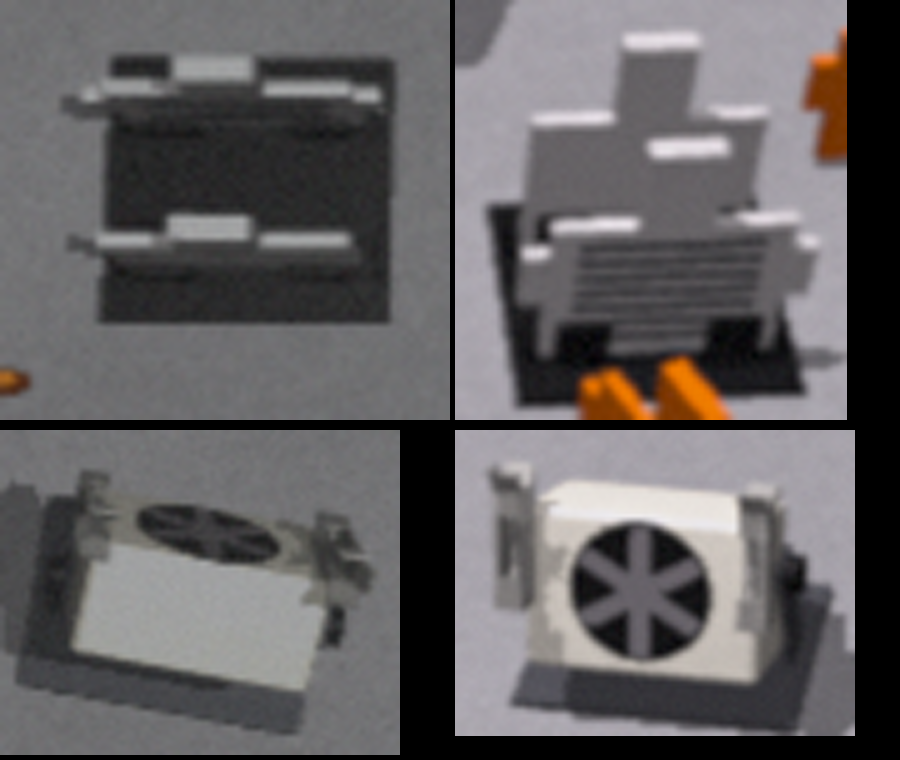

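Top crop: the far-lane plate (tab 200,201) has ears past the panel's edges and the scene crop shows its slots. The near-lane plate (tab 200,228) is plain, so the far one is the target. Estimates: tab at about (580,221), rack centre (539,223) +40, which agree. Blower foot width measures 189 against 190 given, so the bracket is about (557,-217) with yaw about -10.7°. Next I'll look at the blower from near.

>>> step_arm --targets '[[[410,-260,-190,0,0,-76,-1],[410,-260,-190,0,0,-76,-1],[410,-260,-190,0,0,-76,-1],[410,-260,-190,0,0,-76,-1],[410,-260,-190,0,0,-76,-1],[410,-260,-190,0,0,-76,-1],[410,-260,-190,0,0,-76,-1],[410,-260,-190,0,0,-76,-1],[410,-260,-190,0,0,-76,-1],[410,-260,-190,0,0,-76,-1],[410,-260,-190,0,0,-76,-1],[410,-260,-190,0,0,-76,-1],[410,-260,-190,0,0,-76,-1],[410,-260,-190,0,0,-76,-1],[410,-260,-190,0,0,-76,-1],[410,-260,-190,0,0,-76,-1],[410,-260,-190,0,0,-76,-1]]]'

```text
time: 3.02
position: [479.0, -231.3, 425.8]
eef_rot: [-179.9, -0.0, 89.9]
contact_force: [-0.5, 0.1, -0.9]
grip_width: 0.998
```

Run:
```python
from h import *
s=r.observe(); p=capture("wrist"); save(p,"w1",None,1.5)
print(s["position"],s["eef_rot"],s["joints"],np.round(p["hand_eye"],3),p["vertical_fov"],p["cx"],p["cy"])
y=np.radians(-10.7); O=np.array([557.5,-217,108]); x=np.array([np.cos(y),np.sin(y),0]);w=np.array([-np.sin(y),np.cos(y),0]);
up=np.array([0,0,1]); c,sn=np.cos(np.pi/6),np.sin(np.pi/6); bx=c*x+sn*up; bz=c*up-sn*x
print(np.round(proj(p,[O+bz*73+w*81-4*bx,O+bz*73-w*81-4*bx,O+45*bz-12*bx+75*w,O+45*bz-12*bx-75*w,O+45*bz-90*bx+75*w,O+45*bz-90*bx-75*w],s)*1.5))
```

```text
[ 479.04639856 -231.25830962  425.83058532] [-1.79905851e+02 -2.97804553e-02  8.99428456e+01] [-3.31924445e+01  8.19355320e+00  7.73524041e+01 -2.66100030e-02
  9.45491598e+01 -3.31374031e+01] [[-1.00000e-03 -9.54000e-01 -2.98000e-01  8.13410e+01]
 [ 1.00000e+00 -1.00000e-03 -1.00000e-03  4.05000e-01]
 [ 1.00000e-03 -2.98000e-01  9.54000e-01 -1.48414e+02]
 [ 0.00000e+00  0.00000e+00  0.00000e+00  1.00000e+00]] 59.112286672922046 258.24200584895243 197.12058596763086
[[460. 109.]
 [417. 310.]
 [462. 120.]
 [424. 295.]
 [381. 107.]
 [353. 271.]]
```

View pics/w1.png

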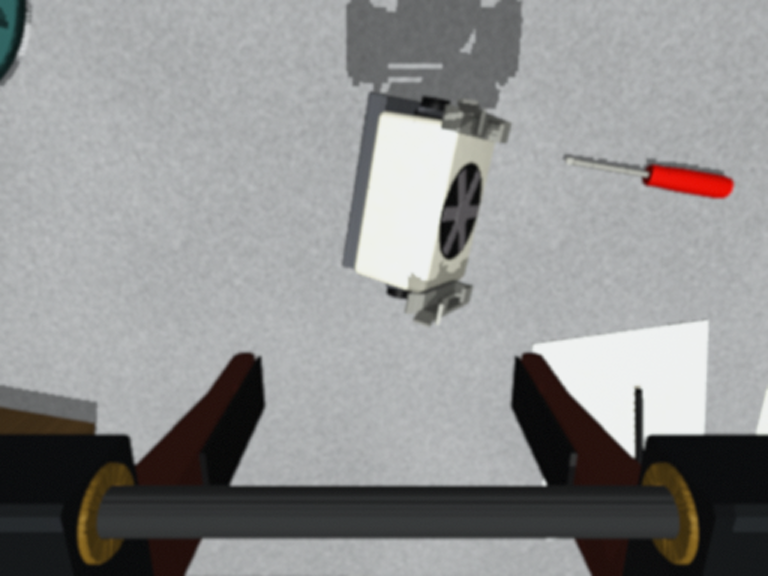

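The wrist view shows the housing top from about (383,112) to (356,268), with bracket posts near (475,118) and (440,300). This matches my projected model to a few pixels. I'll go closer.

>>> step_arm --targets '[[[26,66,95,0,0,0,-1],[26,66,95,0,0,0,-1],[26,66,95,0,0,0,-1],[26,66,95,0,0,0,-1],[26,66,95,0,0,0,-1]]]'

```text
time: 3.48
position: [543.5, -205.5, 328.7]
eef_rot: [-179.6, -0.1, 89.9]
contact_force: [1.2, -0.5, 1.2]
grip_width: 0.998
```

```bash
cat > br.py <<'E'
from h import *
def frame(X,Y,yaw):
    y=np.radians(yaw); c,s=np.cos(np.pi/6),.5
    x=np.array([np.cos(y),np.sin(y),0]);w=np.array([-np.sin(y),np.cos(y),0]);u=np.array([0,0,1.])
    return np.array([X,Y,108.]),np.c_[c*x+s*u,w,c*u-s*x]
def pts(P,L):
    O,B=frame(*P); return O+np.array(L,float)@B.T
E
python3 - <<'E'
from br import *
s=r.observe(); p=capture("wrist"); np.save("w2.npy",p["pixels"])
import pickle; pickle.dump((s,p),open("w2.pkl","wb"))
print(s["position"],s["eef_rot"])
P=(557.5,-217,-10.7)
L=[[-4,81,60],[-4,-81,60],[9,81,60],[9,-81,60],[-12,75,45],[-12,-75,45],[-90,75,45],[-90,-75,45]]
g=proj(p,pts(P,L),s); print(np.round(g))
u0,v0,u1,v1=[int(v) for v in (g[:,0].min()-30,g[:,1].min()-40,g[:,0].max()+50,g[:,1].max()+40)]
u0=max(u0,0);v0=max(v0,0); k=800/(u1-u0); k=min(k,600/(v1-v0)); print(u0,v0,k)
q=dict(p); im=cv2.resize(p["pixels"][v0:v1,u0:u1],None,fx=k,fy=k,interpolation=2)[:,:,::-1].copy()
for a in g: cv2.circle(im,tuple(int(t) for t in ((a[0]-u0)*k,(a[1]-v0)*k)),3,(0,0,255),1)
cv2.imwrite("pics/w2.png",im)
E
```

```text
[ 543.54491771 -205.52328985  328.66858206] [-1.79636749e+02 -1.45875436e-01  8.99085263e+01]
[[255. 100.]
 [227. 258.]
 [267. 103.]
 [237. 263.]
 [255. 106.]
 [230. 246.]
 [193.  93.]
 [177. 222.]]
146 52 2.3904382470119523
```

View pics/w2.png

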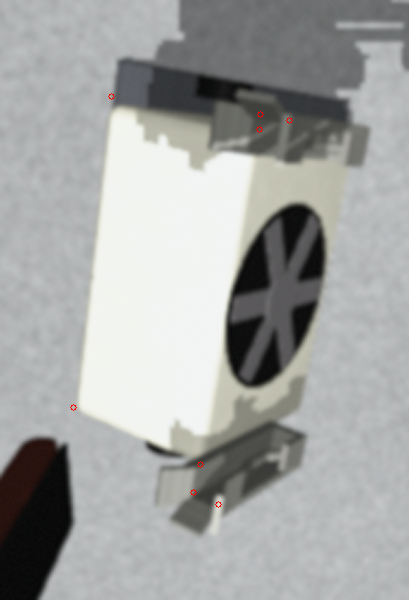

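```bash
cat > fit.py <<'E'
from br import *
import pickle
from scipy.optimize import least_squares
s,p=pickle.load(open("w2.pkl","rb"))
c=lambda a,b:(146+a/2.39,52+b/2.39)
L=[[-90,75,45],[-90,-75,45],[-12,-75,45],[-12,75,45]]
U=np.array([c(112,105),c(80,412),c(205,458),c(256,140)])
f=least_squares(lambda P:(proj(p,pts(P,L),s)-U).ravel(),(557,-217,-10.7),x_scale=(1,1,.1)); P=f.x
print(P,f.fun.reshape(-1,2).round(1))
u0,v0,u1,v1=135,50,320,320;k=3
im=cv2.resize(p["pixels"][v0:v1,u0:u1],None,fx=k,fy=k,interpolation=2)[:,:,::-1].copy()
def line(A,col):
    g=proj(p,pts(P,A),s); g=((g-(u0-.0,v0))*k+k/2).astype(int); cv2.polylines(im,[g.reshape(-1,1,2)],False,col,1,cv2.LINE_AA)
for e in (1,-1):
    a,b,o=67*e,81*e,88*e
    line([[-4,a,-10],[-4,a,60],[-12,a,73],[-12,o,73],[16,o,73]],(0,0,255))
    line([[-4,a,60],[-4,b,60],[9,b,60],[9,b,-10]],(0,200,0)); line([[-4,b,60],[-12,o,73]],(0,200,0)); line([[9,b,60],[16,o,73],[16,a,73],[9,a,60],[9,b,60]],(255,0,0))
    line([[9,a,60],[9,a,-10]],(255,0,0))
t=np.linspace(0,6.28,30); line(np.c_[t*0-12,46*np.cos(t),46*np.sin(t)],(0,255,255))
line([[-90,75,45],[-90,-75,45],[-12,-75,45],[-12,75,45],[-90,75,45]],(255,0,255))
cv2.imwrite("pics/fit.png",im[:600])
E
python3 fit.py
```

```text
[ 558.51334577 -218.21320229   -9.68815393] [[-0.7 -0.7]
 [-0.9  0.4]
 [ 0.2  4.2]
 [ 1.1 -2.8]]
```

View pics/fit.png

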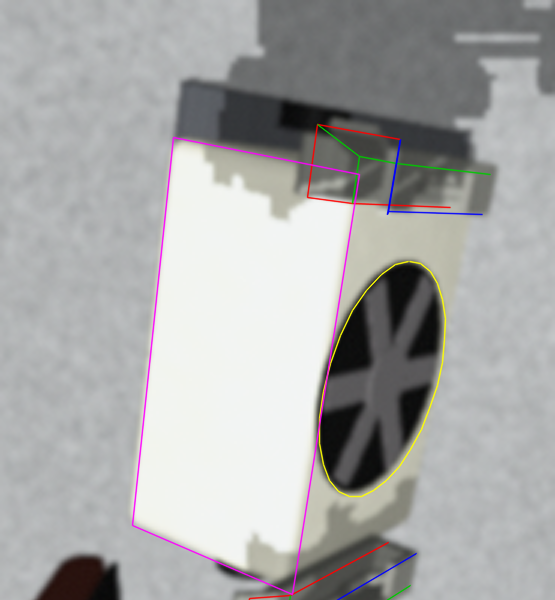

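The fitted model (magenta housing, yellow fan ring, slot wires) lies on the picture to 1–2 px. The fan ring confirms the origin at about (558.5,-218.2) with yaw about -10. Now over to the grille.

>>> step_arm --targets '[[[428,37,0,0,0,0,-1],[428,37,0,0,0,0,-1],[428,37,0,0,0,0,-1],[428,37,0,0,0,0,-1],[428,37,0,0,0,0,-1],[428,37,0,0,0,0,-1],[428,37,0,0,0,0,-1],[428,37,0,0,0,0,-1],[428,37,0,0,0,0,-1],[428,37,0,0,0,0,-1],[428,37,0,0,0,0,-1],[428,37,0,0,0,0,-1],[428,37,0,0,0,0,-1],[428,37,0,0,0,0,-1]]]'

```text
time: 4.7
position: [582.2, 219.7, 332.0]
eef_rot: [-179.9, -0.0, 89.8]
contact_force: [0.6, -0.3, -0.4]
grip_width: 0.998
```

Run:
```python
from br import *
import pickle
s=r.observe(); p=capture("wrist"); pickle.dump((s,p),open("w3.pkl","wb"))
print(s["position"],s["eef_rot"],s["joints"])
X,Y=580,221
L=[[X+dx,Y+dy,163] for dx,dy in((-6,-20),(-6,20),(6,20),(6,-20))]+[[X,Y+d,98] for d in(-79,79)]+[[X-80,Y,163]]
g=proj(p,L,s);print(np.round(g))
u0,v0,u1,v1=110,60,370,330;k=2.2
im=cv2.resize(p["pixels"][v0:v1,u0:u1],None,fx=k,fy=k,interpolation=2)[:,:,::-1].copy()
for a in g: cv2.circle(im,tuple(int(t) for t in ((a[0]-u0)*k,(a[1]-v0)*k)),3,(0,0,255),1)
cv2.imwrite("pics/w3.png",im)
```

```text
[582.21236989 219.73932973 332.02385679] [-1.79893825e+02 -4.43740229e-03  8.98010123e+01] [1.43025000e+01 1.86778888e+01 7.58457308e+01 3.09750729e-02
 8.55780627e+01 1.44990680e+01]
[[250. 198.]
 [250. 158.]
 [262. 158.]
 [262. 198.]
 [257. 228.]
 [256.  92.]
 [173. 179.]]
```

View pics/w3.png

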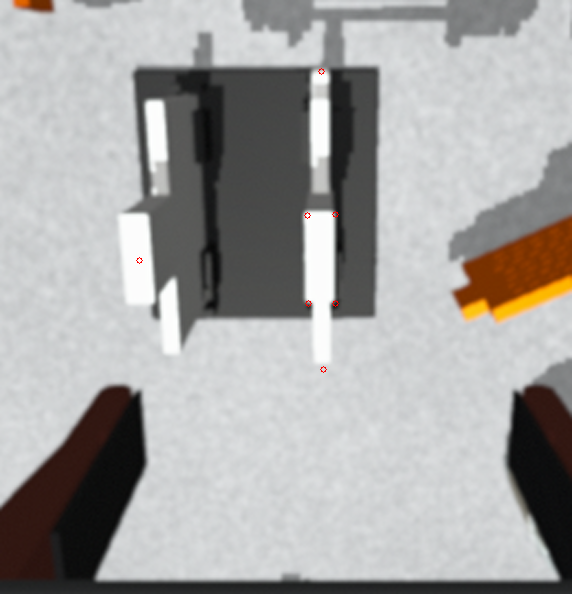

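The crop shows the grille tab at (303–335, 211–303). The white-topped plate with ears is in the far lane and the plain cover is at left. Corrections to the prediction are about -0.6 mm in x and +1.5 mm in y. I'm going down and closing.

>>> step_arm --targets '[[[2,-2.8,40,0,0,-0.4,-1],[2,-2.8,80,0,0,-0.4,-1],[2,-2.8,120,0,0,-0.4,-1],[2,-2.8,155,0,0,-0.4,-1],[2,-2.8,180,0,0,-0.4,-1],[2,-2.8,195,0,0,-0.4,-1],[2,-2.8,203,0,0,-0.4,-1],[2,-2.8,203,0,0,-0.4,-1],[2,-2.8,203,0,0,-0.4,-1],[2,-2.8,203,0,0,-0.4,1],[2,-2.8,203,0,0,-0.4,1],[2,-2.8,203,0,0,-0.4,1],[2,-2.8,203,0,0,-0.4,1],[2,-2.8,203,0,0,-0.4,1],[2,-2.8,203,0,0,-0.4,1],[2,-2.8,203,0,0,-0.4,1],[2,-2.8,203,0,0,-0.4,1],[2,-2.8,203,0,0,-0.4,1]]]'

```text
time: 6.25
position: [578.9, 221.7, 128.7]
eef_rot: [-179.9, -0.0, 90.2]
contact_force: [0.6, -0.2, 0.8]
grip_width: 0.354
```

>>> step_arm --targets '[[[0,0,0,0,0,0,1],[0,0,0,0,0,0,1],[0,0,0,0,0,0,1],[0,0,0,0,0,0,1],[0,0,0,0,0,0,1],[0,0,0,0,0,0,1],[0,0,0,0,0,0,1],[0,0,0,0,0,0,1]]]'

```text
time: 6.92
position: [578.9, 221.7, 128.7]
eef_rot: [-179.9, -0.0, 90.2]
contact_force: [0.2, 0.1, -0.7]
grip_width: 0.134
```

>>> step_arm --targets '[[[0,0,-8,0,0,0,1],[0,0,-20,0,0,0,1],[0,0,-40,0,0,0,1],[0,0,-65,0,0,0,1],[0,0,-95,0,0,0,1],[0,0,-125,0,0,0,1],[0,0,-160,0,0,0,1],[0,0,-195,0,0,0,1],[0,0,-220,0,0,0,1],[0,0,-220,0,0,0,1],[0,0,-220,0,0,0,1]]]'

```text
time: 7.83
position: [579.8, 221.8, 350.8]
eef_rot: [179.9, -0.1, 90.2]
contact_force: [-0.8, -1.1, -4.3]
grip_width: 0.135
```

```bash
cat > tgt.py <<'E'
from br import *
import sys
# TCP pose for plate mid at bracket coords (0,dy,dz): tool z=-bz, tool x=+by, tool y=+bx ; mid in tool=(mx,0,70.7)
def tgt(P,dz,mx=0.,my=0.,mz=70.7,dx=0.,dy=0.):
    O,B=frame(*P); R=np.c_[B[:,1],B[:,0],-B[:,2]]
    return O+B@np.array([dx,dy,dz])-R@np.array([mx,my,mz]),R
def delta(s,T,R):
    Rt=Ro.from_euler("xyz",s["eef_rot"],degrees=True).as_matrix()
    return (Rt.T@(T-s["position"])).round(1),np.degrees(Ro.from_matrix(Rt.T@R).as_rotvec()).round(2)
E
python3 - <<'E'
from tgt import *
import pickle
s=r.observe(); p=capture("wrist"); pickle.dump((s,p),open("w4.pkl","wb")); save(p,"w4",None,1.5)
print(s["position"],s["eef_rot"],s["joints"],s["contact_force"])
P=(558.5,-218.2,-10)
for dz in(140,90): T,R=tgt(P,dz); print(dz,T,np.linalg.det(R),delta(s,T,R))
# predicted plate corners in wrist image
Rt=Ro.from_euler("xyz",s["eef_rot"],degrees=True).as_matrix()
L=[[0+e*a,b,70.7-z] for e in(1,-1) for a,b,z in((20,0,105),(65,0,50),(79,0,30))]
print(np.round(proj(p,s["position"]+np.array(L)@Rt.T,s)*1.5))
E
```

```text
[579.82957692 221.78644474 350.82225096] [ 1.79926622e+02 -6.69226822e-02  9.01744689e+01] [1.45320686e+01 1.78908813e+01 7.44589404e+01 4.66789675e-02
 8.75624982e+01 1.43556929e+01] [-0.76998119 -1.07940145 -4.28252763]
140 [ 454.75050322 -199.90616448  290.47155258] 1.0 (array([-421.4, -126.4,   59.7]), array([-29.85,  -2.74,   9.92]))
90 [ 479.37069705 -204.24736892  247.17028239] 1.0 (array([-425.8, -101.9,  103. ]), array([-29.85,  -2.74,   9.92]))
[[386. 394.]
 [387. 189.]
 [387. 144.]
 [387. 525.]
 [387. 517.]
 [387. 511.]]
```

View pics/w4.png

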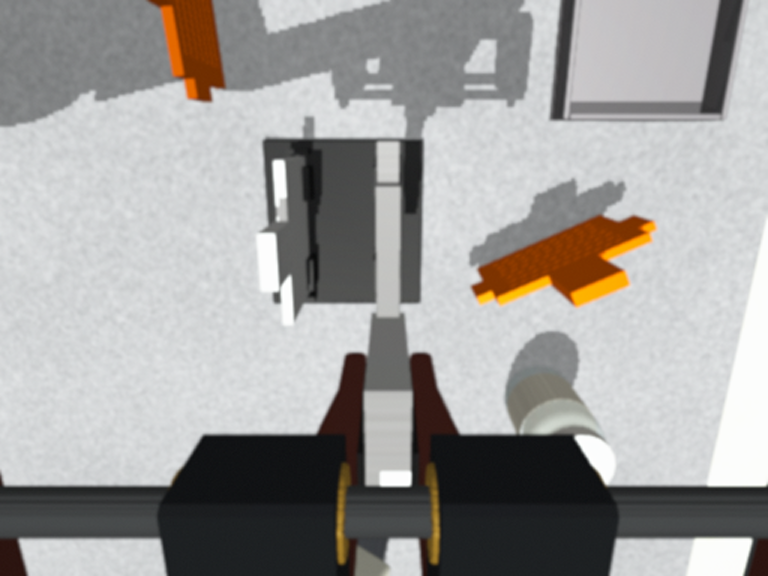

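The plate is held and straight in the fingers; cover and jar are untouched. It sits about 1.2 mm toward tool +x. Now to the pre-insertion pose, 140 mm up the slope.

>>> step_arm --targets '[[[-12,-4,2,-1,0,0.3,1],[-40,-12,6,-3,-0.3,1,1],[-75,-22,10,-6,-0.6,2,1],[-112,-34,16,-9,-0.8,3,1],[-150,-45,21,-12,-1.1,4,1],[-188,-56,27,-15,-1.4,5,1],[-226,-68,32,-18,-1.7,6,1],[-264,-79,38,-21,-2,7,1],[-302,-90,43,-24,-2.2,8,1],[-338,-101,48,-26.5,-2.5,9,1],[-372,-111,53,-28.5,-2.6,9.5,1],[-400,-120,57,-29.85,-2.74,9.92,1],[-416,-125,59,-29.85,-2.74,9.92,1],[-422.6,-126.4,60,-29.85,-2.74,9.92,1],[-422.6,-126.4,60,-29.85,-2.74,9.92,1],[-422.6,-126.4,60,-29.85,-2.74,9.92,1],[-422.6,-126.4,60,-29.85,-2.74,9.92,1]]]'

```text
time: 9.3
position: [453.3, -200.0, 288.0]
eef_rot: [150.3, 0.0, 80.1]
contact_force: [0.0, -0.2, -3.2]
grip_width: 0.136
```

```bash
cat > look.py <<'E'
from tgt import *
import sys,pickle
# overlay: slots in red/green/blue for fit P, plate ears (from held pose) in yellow; camera name
P=(558.5,-218.2,-10)
def look(name,cam,crop,k,P=P,mx=1.2):
    s=r.observe(); p=capture(cam); pickle.dump((s,p),open(name+".pkl","wb"))
    u0,v0,u1,v1=crop; im=cv2.resize(p["pixels"][v0:v1,u0:u1],None,fx=k,fy=k,interpolation=2)[:,:,::-1].copy(); raw=im.copy()
    def ln(X,col):
        g=proj(p,X,s); g=((g-(u0,v0))*k+k/2).astype(int); cv2.polylines(im,[g.reshape(-1,1,2)],False,col,1,cv2.LINE_AA)
    for e in(1,-1):
        a,b,o=67*e,81*e,88*e
        ln(pts(P,[[-4,a,60],[-12,a,73],[-12,o,73],[16,o,73],[16,a,73],[9,a,60],[9,b,60],[-4,b,60],[-4,a,60],[-4,a,-10]]),(0,0,255))
    Rt=Ro.from_euler("xyz",s["eef_rot"],degrees=True).as_matrix()
    for q in(-4,4): ln(s["position"]+np.array([[mx+a,q,70.7-z] for a,z in((-65,50),(-65,30),(-79,30),(-79,-10),(-65,-10),(-65,-50),(65,-50),(65,-10),(79,-10),(79,30),(65,30),(65,50),(-65,50))])@Rt.T,(0,255,255))
    cv2.imwrite(f"pics/{name}.png",np.hstack([raw,im]))
    return s,p
E
python3 - <<'E'
from look import *
s,p=look("w5","wrist",(130,0,390,384),1.5)
print(s["position"],s["eef_rot"],s["joints"],s["contact_force"])
for dz in(140,80,60,0): T,R=tgt(P,dz,1.2); print(dz,delta(s,T,R))
E
```

```text
[ 453.30382865 -200.03404616  287.9910504 ] [1.50322298e+02 2.75804287e-02 8.00740077e+01] [-43.94064009  -4.11263258 116.49852931  23.15046631  44.71816093
 -47.29567797] [ 0.03050472 -0.15837923 -3.20611123]
140 (array([-0.8,  2.4, -1.5]), array([-0.32, -0.01,  0.08]))
80 (array([-0.8,  2.8, 58.5]), array([-0.32, -0.01,  0.08]))
60 (array([-0.8,  2.9, 78.5]), array([-0.32, -0.01,  0.08]))
0 (array([ -0.9,   3.2, 138.5]), array([-0.32, -0.01,  0.08]))
```

View pics/w5.png

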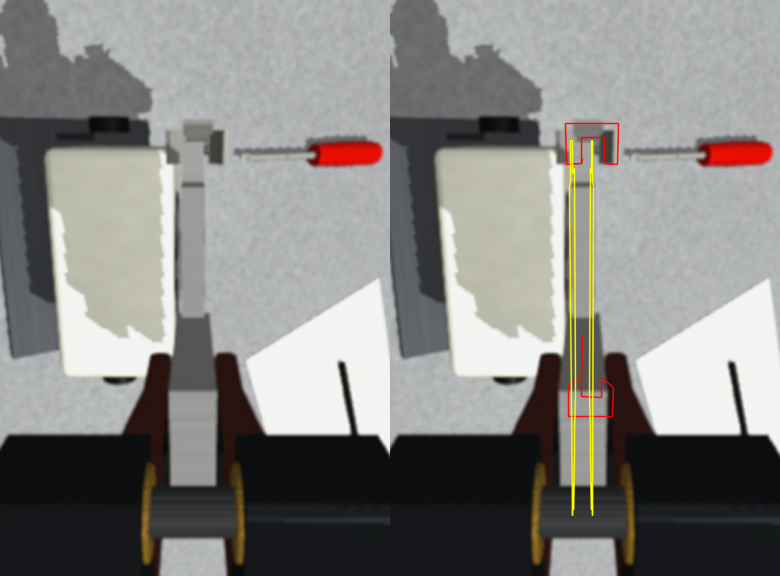

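The wrist looks down the slope. The left slot mouth is at raw columns 167–224, row 121. My model's mouth is 6 px further right, so the slot really lies about 3 mm nearer to the plate's current plane. I'll refit the bracket from this view.

Run:
```python
from look import *
from scipy.optimize import least_squares
s,p=pickle.load(open("w5.pkl","rb")); s2,p2=pickle.load(open("w2.pkl","rb"))
c=lambda a,b:(130+a/1.5-.33,b/1.5-.33)
L=[[-90,75,45],[-90,-75,45],[-12,75,45],[-14,80,73],[18,80,73],[2,90,73]]
U=np.array([c(46,149),c(63,377),c(166,149),c(167,140),c(224,140),c(195,121)])
W=np.array([[1,1],[1,1],[1,1],[1,0],[1,0],[0,1]])
def go(P0,fn):
    f=least_squares(fn,P0,x_scale=(1,1,.1)); return f
f=go((557,-217,-10),lambda P:((proj(p,pts(P,L),s)-U)*W).ravel()); print(f.x,f.fun.reshape(-1,2).round(1))
P=f.x
for dz in(140,60,0): T,R=tgt(P,dz,1.2); print(dz,delta(s,T,R))
# housing front top edge slope here: detect with outline
c2=lambda a,b:(146+a/2.39,52+b/2.39)
L2=[[-90,75,45],[-90,-75,45],[-12,-75,45],[-12,75,45],[-12,0,0]]; U2=np.array([c2(112,105),c2(80,412),c2(205,458),c2(256,140),c2(276.5,295)])
f=go((557,-217,-10),lambda P:np.r_[((proj(p,pts(P,L),s)-U)*W).ravel(),(proj(p2,pts(P,L2),s2)-U2).ravel()]); print(f.x,f.fun.reshape(-1,2).round(1))
for dz in(140,): T,R=tgt(f.x,dz,1.2); print(dz,delta(s,T,R))
```

```text
[ 555.97241763 -217.57303701   -9.28839265] [[-4.   0.5]
 [-0.3  1.7]
 [ 4.3 -0.5]
 [-0.6 -0. ]
 [ 1.5 -0. ]
 [ 0.  -0.8]]
140 (array([-2. ,  0.2, -2.7]), array([-0.32,  0.34, -0.54]))
60 (array([-1.5,  0.7, 77.3]), array([-0.32,  0.34, -0.54]))
0 (array([ -1.1,   1. , 137.3]), array([-0.32,  0.34, -0.54]))
[ 557.01145433 -217.5067501    -9.18407951] [[-3.   0.4]
 [ 0.8  1.4]
 [ 5.2 -0.7]
 [ 0.4 -0. ]
 [ 2.4 -0. ]
 [ 0.  -1. ]
 [-2.8 -0.6]
 [-1.7  0.6]
 [-0.6  3.9]
 [-1.2 -3.4]
 [ 0.7  0.8]]
140 (array([-1.9,  1.1, -2.2]), array([-0.32,  0.39, -0.63]))
```

>>> step_arm --targets '[[[-1.7,0.5,10,-0.3,0.2,-0.3,1],[-1.7,0.5,20,-0.3,0.2,-0.3,1],[-1.7,0.5,30,-0.3,0.2,-0.3,1],[-1.7,0.5,38,-0.3,0.2,-0.3,1],[-1.7,0.5,44,-0.3,0.2,-0.3,1],[-1.7,0.5,48,-0.3,0.2,-0.3,1],[-1.7,0.5,48,-0.3,0.2,-0.3,1],[-1.7,0.5,48,-0.3,0.2,-0.3,1]]]'

```text
time: 10.02
position: [477.3, -205.5, 246.8]
eef_rot: [150.0, 0.0, 80.5]
contact_force: [-0.8, 0.3, -2.6]
grip_width: 0.135
```

Run:
```python
from look import *
P=(556.2,-217.6,-9.4)
s,p=look("w6","wrist",(150,40,350,300),1.6,P)
print(s["position"],s["eef_rot"],s["contact_force"])
for dz in(80,0): T,R=tgt(P,dz,1.2); print(dz,delta(s,T,R))
s,q=look("s6","scene",(125,110,225,225),4,P)
w=cv2.imread("pics/w6.png"); sc=cv2.imread("pics/s6.png")[:,:400]
w=w[:,:]; sc=cv2.resize(sc,None,fx=416/460,fy=416/460)
h=min(w.shape[0],sc.shape[0]); cv2.imwrite("pics/m6.png",np.hstack([w[:h,:640],sc[:h]]));
```

```text
[ 477.25664858 -205.53530016  246.83245447] [1.50000089e+02 1.89066737e-02 8.05049001e+01] [-0.8008643   0.32977391 -2.6090495 ]
80 (array([-0.2, -0.3,  9.5]), array([-0.  ,  0.06, -0.07]))
0 (array([-0.1, -0.3, 89.5]), array([-0.  ,  0.06, -0.07]))
```

View pics/m6.png

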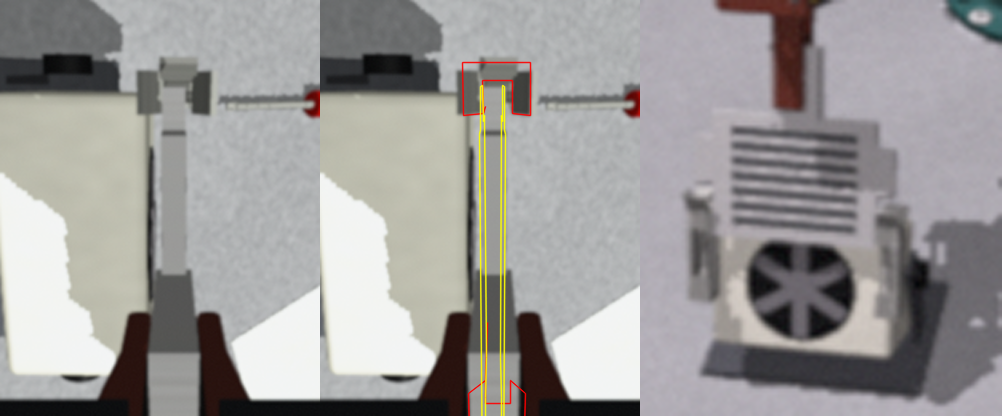

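Left slot mouth spans columns 137–211 and the ear 162–186, both centred at 174, so the plate sits about +2 mm in bracket x. That is inside the slot, and I'll bring it 1.2 mm rearward. The scene view shows the plate between the posts. Going into the straight part.

>>> step_arm --targets '[[[0,-1.2,8,0,0,0,1],[0,-1.2,16,0,0,0,1],[0,-1.2,24,0,0,0,1],[0,-1.2,32,0,0,0,1],[0,-1.2,38,0,0,0,1],[0,-1.2,42,0,0,0,1],[0,-1.2,42,0,0,0,1],[0,-1.2,42,0,0,0,1]]]'

```text
time: 10.78
position: [497.2, -209.3, 210.0]
eef_rot: [150.0, 0.0, 80.5]
contact_force: [1.8, -1.0, -4.0]
grip_width: 0.133
```

```bash
cat > st.py <<'E'
from tgt import *
s=r.observe(); P=(555.2,-217.8,-9.4); T,R=tgt(P,0,1.2); print(delta(s,T,R)); Rt=Ro.from_euler("xyz",s["eef_rot"],degrees=True).as_matrix()
print("F tool",(Rt.T@s["contact_force"]).round(1),"M tool",(Rt.T@s["ft_torque"]).round(2),s["grip_width"].round(3))
E
python3 st.py
```

```text
(array([-0.1, -0.2, 46.9]), array([ 0.03,  0.09, -0.1 ]))Traceback (most recent call last):
  File "st.py", line 3, in <module>
    print("F tool",(Rt.T@s["contact_force"]).round(1),"M tool",(Rt.T@s["ft_torque"]).round(2),s["grip_width"].round(3))
                                                                                              ^^^^^^^^^^^^^^^^^^^^^
AttributeError: 'float' object has no attribute 'round'
```

>>> step_arm --targets '[[[0,0,4,0,0,0,1],[0,0,8,0,0,0,1],[0,0,12,0,0,0,1],[0,0,16,0,0,0,1],[0,0,20,0,0,0,1],[0,0,24,0,0,0,1],[0,0,24,0,0,0,1]]]'

```text
time: 11.37
position: [508.8, -210.9, 188.5]
eef_rot: [150.0, -0.0, 80.4]
contact_force: [5.4, -0.9, -9.5]
grip_width: 0.133
```

```bash
sed -i 's/,s\["grip_width"\].round(3)//' st.py; python3 st.py
```

```text
(array([-0.4,  0.3, 22.4]), array([-0.02,  0.04, -0.17]))
F tool [-0.  0. 11.] M tool [0.36 0.08 0.45]
```

>>> step_arm --targets '[[[0,0,3,0,0,0,1],[0,0,6,0,0,0,1],[0,0,6,0,0,0,1],[0,0,6,0,0,0,1],[0,0,6,0,0,0,1]]]'

```text
time: 11.78
position: [512.0, -211.4, 183.1]
eef_rot: [150.0, -0.1, 80.4]
contact_force: [5.0, -0.1, -8.5]
grip_width: 0.14
```

```bash
python3 st.py
```

```text
(array([-0.4,  0.3, 16.2]), array([-0.03,  0.03, -0.19]))
F tool [0.8 0.  9.8] M tool [0.22 0.16 0.46]
```

>>> step_arm --targets '[[[0,0,3,0,0,0,1],[0,0,6,0,0,0,1],[0,0,9,0,0,0,1],[0,0,11,0,0,0,1],[0,0,11,0,0,0,1],[0,0,11,0,0,0,1]]]'

```text
time: 12.28
position: [517.4, -212.3, 173.5]
eef_rot: [150.0, -0.1, 80.4]
contact_force: [-0.1, 1.2, -2.8]
grip_width: 0.133
```

```bash
python3 st.py
```

```text
(array([-0.4,  0.3,  5.1]), array([-0.03,  0.03, -0.19]))
F tool [ 1.2 -1.6  2.3] M tool [0.36 0.11 0.39]
```

>>> step_arm --targets '[[[0,0,2,0,0,0,1],[0,0,4,0,0,0,1],[0,0,5,0,0,0,1],[0,0,6,0,0,0,1],[0,0,6,0,0,0,1],[0,0,6,0,0,0,1]]]'

```text
time: 12.78
position: [520.0, -212.5, 168.9]
eef_rot: [150.0, -0.0, 80.4]
contact_force: [-10.2, 4.3, 10.5]
grip_width: 0.136
```

```bash
python3 st.py
python3 - <<'E'
from look import *
P=(555.2,-217.8,-9.4)
s,p=look("w7","wrist",(150,40,350,300),1.6,P)
s,q=look("s7","scene",(125,110,225,225),4,P)
w=cv2.imread("pics/w7.png"); sc=cv2.imread("pics/s7.png")[:,:400]
sc=cv2.resize(sc,None,fx=416/460,fy=416/460); cv2.imwrite("pics/m7.png",np.hstack([w[:416],sc[:416]]))
a=pickle.load(open("w5.pkl","rb"))[1]["pixels"]; b=p["pixels"]
# slip: row of brightness edges along tab/panel centre column
for im in(a,pickle.load(open("w6.pkl","rb"))[1]["pixels"],b):
    g=cv2.cvtColor(im,7)[70:330,255:262].mean(1); d=np.diff(g); k=np.argsort(-abs(d))[:8]; print(sorted((int(i)+70,int(d[i])) for i in k))
E
```

```text
(array([-0.7,  0.3, -0.2]), array([ 0.  ,  0.04, -0.16]))
F tool [  2.6  -4.1 -14.4] M tool [ 0.78 -0.15  0.35]
[(120, -24), (121, -27), (124, 25), (211, -28), (260, 24), (322, -29), (323, -49), (324, -33)]
[(120, -24), (121, -27), (124, 25), (211, -28), (260, 24), (322, -29), (323, -49), (324, -34)]
[(121, -29), (124, 25), (211, -28), (259, 20), (260, 24), (322, -29), (323, -49), (324, -33)]
```

View pics/m7.png

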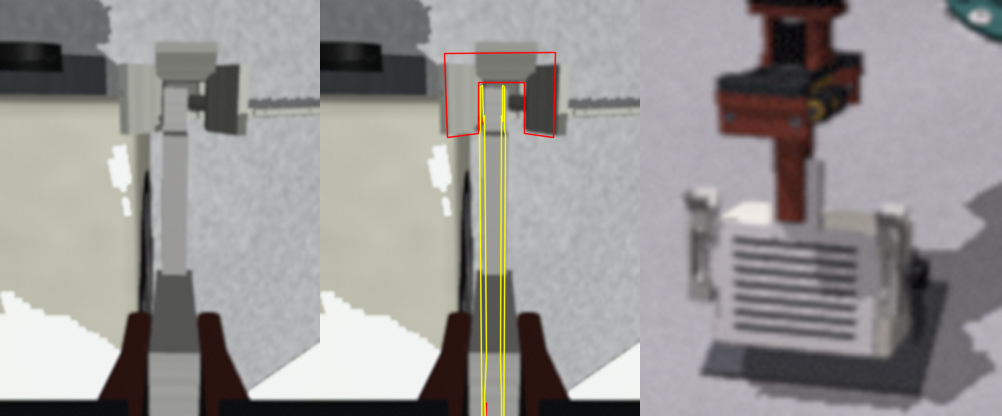

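The ears sit in the slots with the wire pressing (dark stub at 197,103), and the panel covers the fan down to the housing's foot. No slip in the grip. I'll push a touch more to tell the stop from the spring.

>>> step_arm --targets '[[[0,-0.4,1,0,0,0,1],[0,-0.4,1.5,0,0,0,1],[0,-0.4,2,0,0,0,1],[0,-0.4,2,0,0,0,1]]]'

```text
time: 13.22
position: [520.1, -212.4, 168.8]
eef_rot: [149.9, 0.0, 80.5]
contact_force: [-21.3, 4.8, 28.3]
grip_width: 0.135
```

```bash
python3 st.py
```

```text
(array([-0.8,  0.4, -0.3]), array([ 0.12,  0.09, -0.09]))
F tool [  1.2  -4.7 -35.4] M tool [ 1.34 -0.18  0.36]
```

A hard stop: 0.1 mm of travel for 21 N more. Plate is home. I'll ease off, open, then check.

>>> step_arm --targets '[[[0,0,0,0,0,0,1],[0,0,0,0,0,0,-0.5],[0,0,0,0,0,0,-1],[0,0,0,0,0,0,-1],[0,0,0,0,0,0,-1],[0,0,0,0,0,0,-1],[0,0,0,0,0,0,-1],[0,0,0,0,0,0,-1],[0,0,0,0,0,0,-1],[0,0,0,0,0,0,-1],[0,0,0,0,0,0,-1],[0,0,0,0,0,0,-1]]]'

```text
time: 14.22
position: [520.1, -212.4, 168.8]
eef_rot: [149.9, 0.0, 80.5]
contact_force: [-0.5, -0.1, -0.9]
grip_width: 0.929
```

>>> step_arm --targets '[[[0,0,-5,0,0,0,-1],[0,0,-15,0,0,0,-1],[0,0,-30,0,0,0,-1],[0,0,-50,0,0,0,-1],[0,0,-75,0,0,0,-1],[0,0,-100,0,0,0,-1],[0,0,-120,0,0,0,-1],[0,0,-120,0,0,0,-1],[0,0,-120,0,0,0,-1]]]'

```text
time: 14.97
position: [460.6, -202.9, 274.2]
eef_rot: [149.7, 0.2, 80.4]
contact_force: [-0.4, 0.2, -0.2]
grip_width: 1.0
```

Run:
```python
from br import *
import pickle
s=r.observe(); p=capture("wrist"); q=capture("scene"); t=capture("top"); print(s["position"],s["contact_force"],s["grip_width"])
P=(555.2,-217.8,-9.4)
def ov(p,crop,k):
    u0,v0,u1,v1=crop; im=cv2.resize(p["pixels"][v0:v1,u0:u1],None,fx=k,fy=k,interpolation=2)[:,:,::-1].copy(); raw=im.copy()
    for x in(-4,4):
        g=proj(p,pts(P,[[x,a,z] for a,z in((-20,50),(-65,50),(-65,30),(-79,30),(-79,-10),(-65,-10),(-65,-50),(65,-50),(65,-10),(79,-10),(79,30),(65,30),(65,50),(20,50))]),s)
        cv2.polylines(im,[((g-(u0,v0))*k+k/2).astype(int).reshape(-1,1,2)],False,(0,255,255),1,16)
    return raw,im
a=ov(p,(160,60,360,330),1.5); b=ov(q,(130,140,220,225),4.4)
o=np.zeros((405,1000,3),np.uint8)
o[:,:300]=a[0][:405]; o[:,300:600]=a[1][:405]; o[:374,604:1000]=b[0][:405]; cv2.imwrite("pics/end.png",o)
for P_,n in((q,"scene"),(t,"top")):
    for th in["cover_tab","wipes_mid","driver"]: print(n,th,[(np.round(d["rect"],1).tolist(),round(d["p"],2)) for d in search_frame(P_,th)[:2]])
```

```text
[ 460.61168651 -202.92945527  274.17566536] [-0.3614294   0.19907361 -0.17449653] 0.9995332228348431
scene cover_tab [([316.5, 174.7, 42.0, 39.4], 0.74)]
scene wipes_mid [([258.4, 247.5, 27.3, 43.6], 0.85)]
scene driver [([174.9, 271.1, 21.1, 51.6], 0.53)]
top cover_tab [([204.2, 231.1, 37.5, 8.7], 0.54)]
top wipes_mid [([262.2, 158.7, 21.7, 26.3], 0.63)]
top driver [([328.2, 157.3, 10.4, 51.2], 0.48)]
```

View pics/end.png

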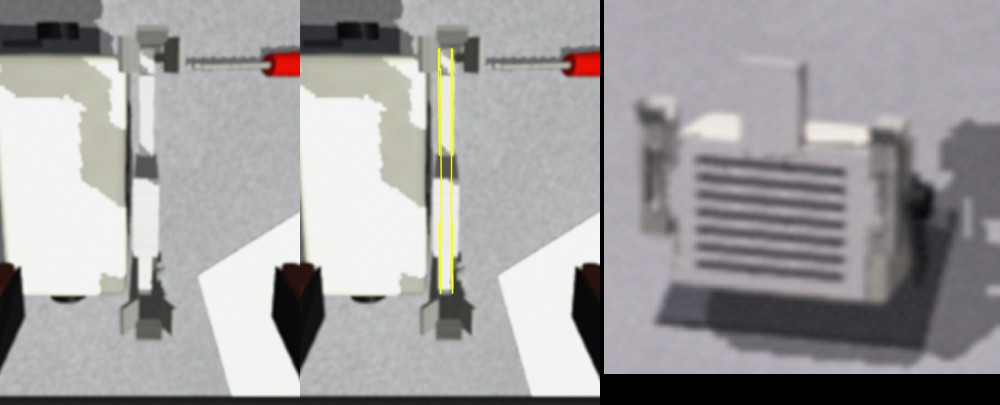

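The released plate sits with both ears in the slots, wires pressing, square, and on the predicted home outline (columns 440–452). The tool force is about 0 and the other items are where they were. Handing in.

```bash
python3 -c "
from workcell import r
print(r.close_job())"
```

```text
the job is handed in; nothing more can be done
None
```

I drew the grille plate from the far lane of the rack and slid its ears down the bracket slots to the stops. Then I let go, backed the arm 120 mm away and handed the job in at about 15 s of the 48 s allowed.

**Home on the stops:** the last push gave only 0.1 mm of travel while the force on the tool rose from 14 to 35 N. The TCP then read within 1 mm of my computed home pose, and the plate had not slipped in the fingers.

**After release:** the picture shows both ears in the slots and the plate square. It lies on the predicted home outline to about 1–2 px. I did not measure the final tilt or the millimetre errors separately. Tool force was about 0 and the gripper was fully open.

**Other items:** the detections of the cover plate, jar and screwdriver agree with the start to about 1–5 px, within the detectors' scatter. The robot was not seen to touch any of them.

**Disagreements:**
- My first bracket estimate was about 3 mm off along the slot's x; I corrected it from the view down the slope.
- Partway in, the force sensor read about 10 N pulling down the slope instead of resisting, and I did not explain it. It went away before the stop.

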